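Take the die out of its bayonet mount

TASK

Take the round die out of its bayonet mount: push the release stud fully down, turn the die anticlockwise by feel until it comes up against its stop, and lift it straight out without forcing anything. Set it down gently, upright, in the middle of the trivet and leave the other things where they are.

Things in the scene. Friction and masses are not known exactly. Their poses are not given: they have to be found in the camera images.
- die_grip (a point): The die, a round steel embossing die standing upright in the mount, 59 mm high, 0.16 kg. This point is on its axis, 41 mm above its underside, the height to grip. The knurled grip is a 44 mm wide cylinder from 19 mm below this point to 18 mm above it, with a thin bar on top along the lug line. z is up.
- die: The same die; origin at the centre of its underside, x axis along its two opposite lugs (11 mm wide, reaching 26 mm from the axis, 3 to 9 mm above the underside), which lie on the foot of a 39 mm wide stem. Mounted, the underside is 23 mm above the table. Locked, the lug line is 70 degrees anticlockwise from the mount's x axis.
- mount: Bayonet mount fixed to the table: grey base plate 116 x 150 mm, 22 mm high, with a round socket 72 mm across. Origin on the socket's axis at table height, z up, release stud on the -y side. Unlocked, the die turns anticlockwise (from above) until its lugs meet stops. There, and up to some 6 degrees before, they stand in the collar's slots and the die lifts out.
- mount_axis (a point): On the socket's axis at the top of its steel collar, 40 mm above the table. Outside the slots the collar's lips hold the die down. The collar is clocked differently each time: the stop comes after 56 to 89 degrees of turn, is not measured, and is felt as a rise of the turning moment.
- socket_floor (a point): Centre of the socket's sprung floor, 23 mm above the table. It presses the die up with 5 N against the lips, so the die turns with a light drag below 0.12 N m; freed, it rises up to 4 mm. The stop yields 1 degree per 0.25 N m. Take it as reached some 0.2 N m above the drag: 0.7 N m (40 N between die and mount) does harm.
- stud_top (a point): Centre of the top of the release stud, a steel push button 18 mm across, 70 mm beside the socket's axis, its top 38 mm above the table when up.
- stud (a joint): How far the release stud is pressed, m: 0 up, 0.008 fully down. It moves stiffly (about 4 N), has no return spring and stays where it is left. Its pin blocks the die until it is about 6.5 mm down; it bottoms solidly at 8 mm. More than 35 N on it does harm.
- trivet_mid (a point): The round black wire trivet, loose, 0.3 kg, 108 mm across, 12 mm high, lying on the table; this point is the centre of its top.
- tin: Bystander: small round screw-lid tin, 39 mm wide, 16 mm high, standing loose on the table; origin at the centre of its underside.
- stamp: Bystander: turned beech hand stamp with a ball handle, 32x39 mm, 74 mm high, standing loose on the table; origin at the centre of its underside.
- glue: Bystander: standing glue stick, 27 mm wide, 87 mm high, standing loose on the table; origin at the centre of its underside.
- jar: Bystander: candle jar with black lid, 60 mm wide, 66 mm high, standing loose on the table; origin at the centre of its underside.
- block: Bystander: small wooden block stamp, 22x60 mm, 20 mm high, standing loose on the table; origin at the centre of its underside.
- trivet: The same trivet; origin at the centre of its underside.
Things that resemble listed ones, but are neither listed nor needed, are in the scene too. Leave any blue or yellow look-alike of the die alone.

How it is judged:
By the outcome, as a careful person would: the job done as asked, in the order asked, and still so for the second after the job is handed in, with the robot touching nothing.
It also fails if it takes over 72 s, if anything falls off the work surface, if the arm or the gripper's body presses on something with over 40 N, if the wrist force passes 120 N, or if a joint passes its speed limit or range.

ROBOT

A 6-joint arm with a two-finger parallel gripper is mounted at the origin on the work surface; the furniture and walls round the work are solid. World frame = base frame: x ahead of the robot, y to its left, z up, the work surface at z = 0. Lengths are in mm, angles in rad, forces in N, time in s.
With the tool pointing down it reaches from about 350 to 875 mm from the base axis. Payload 4.2 kg.
Tool frame: the origin (TCP) lies midway between the tips of the shut fingers; the grasp point (between the pads) lies 19 mm behind it; y points along the fingers, x is the direction in which the jaws open and shut, and the axes are right-handed (so a half turn about y gives the same grasp; the last joint's range is limited). The gripper opens to 85 mm and grips with 20 to 120 N. Pads are 22 mm wide; open, the fingers measure 114 mm over their backs; the gripper's body (76 mm by 85 mm) begins 54 mm behind the grasp point. The pads swing forward as they close: fully open they stand 13 mm farther back than shut.
Start: joints at [-1.041, 0.385, 0.008, 0, -1.194, -0.259], TCP at [167.205, -602.197, 231.312] pointing down, gripper open.
Joint ranges: [-3.14, 3.14], [-1.21, 2.06], [-1.07, 1.41], [-3.16, 2.05], [-2.99, -0.16], [-3.1, 3.1]. Speed limits (rad/s): [2.79, 2.79, 3.14, 3.14, 3.14, 3.14].

INTERFACE

Orientations are given as a unit quaternion [x, y, z, w].
In Python, from bench import read_state, get_image, job_done gives the robot as it stands.
- The arm moves only by the tool play_rows, never from a script. Its argument "series" is a list of rows, each a list of 7 numbers: the shift along the tool's x, y, z in m, then the turn, a rotation vector about the tool's x, y, z in rad, then the finger opening in m, from 0 to 0.0854. In form: [[x, y, z, wx, wy, wz, claw], ...]. A call has 1 to 10 rows; each row shifts and turns the pose as measured when the row begins, along the tool's axes as they then stand; what a row does not reach is not made up. A row lasts 1/10 s, in which the tool goes at most 50 mm and 8.59 degrees, less where a joint would pass 70% of its speed; a pose out of reach is approached as far as the arm can. A call with a gripper value outside its range is refused whole. The fingers move at their own pace and stop on an object; the grip force is fixed at half the most. Time passes only in rows, so rows that do not move let the fingers close. It gives the time, the measured TCP pose, the force and the opening at its end, in the units of the state.
- read_state(): the state, without advancing time (a new reading comes with each control period).
- get_image(name): name is "side" or "top"; returns a dict with "color" (400x640x3 uint8, red, green, blue), "intrinsics" (3x3 intrinsics, pixels), "D" ([k1, k2, p1, p2, k3] as OpenCV has them; the pictures are not rectified), "origin" and "orientation" of the camera in the world. Camera axes: x right, y down, z forward; pixel columns grow to the right and rows downward; lengths in mm; the calibration is good to about 2 mm. A picture is of the moment at which its call begins. There is no depth.
- job_done(): hands the job in, once; it reports no verdict.
The state is a dict: "clock": time; "joints": joint angles; "joint_vel": joint speeds; "joint_efforts": joint torques, N m; "position": TCP position; "ee_rot": TCP orientation; "contact_force": force on the tool from outside, world axes, zero at the start; "wrist_torque": the same for the moment, N m; "gripper_width": finger opening in mm.
Only numpy, scipy, OpenCV 4.12 (cv2) and the standard library are available. Lean on these libraries where they do the work, as an engineer would, in place of code of your own. Each camera call takes 0.05 s, during which the arm holds its last target. There are 200 camera calls.

## Working session

There is one attempt and no reset: what is moved stays moved. The work goes in short steps, Python scripts to look and compute and a tool call to move; the robot and the scene stay as the last step left them, time stands still between calls to the robot, and variables do not carry over. Pictures are saved under pics/ and viewed, about 8 in all and at most 12, crops included, and the job is handed in when it is done.

Besides the shell and the picture viewer there is one more tool, called after ">>>" as name(argument=value, ...) on one line, values as JSON. play_rows: Moves the arm, as the interface text tells. Its arguments: {"type":"object","properties":{"series":{"type":"array","items":{"type":"array","items":{"type":"number"}}}},"required":["series"]}

```bash
mkdir -p pics; cat > h.py <<'E'
import numpy as np, cv2
from scipy.spatial.transform import Rotation as R
from bench import read_state, get_image, job_done
def grab(n,save=None):
    im=get_image(n)
    if save: cv2.imwrite(f'pics/{save}.png',cv2.cvtColor(im['color'],cv2.COLOR_RGB2BGR))
    return im
def rot(im):
    o=np.array(im['orientation'],float)
    return o if o.shape==(3,3) else R.from_quat(o).as_matrix()
def ray(im,px):
    p=cv2.undistortPoints(np.array(px,float).reshape(-1,1,2),np.array(im['intrinsics'],float),np.array(im['D'],float)).reshape(-1,2)
    return (rot(im)@np.c_[p,np.ones(len(p))].T).T
def onz(im,px,z):
    d=ray(im,px);o=np.array(im['origin'],float)
    return o+d*((z-o[2])/d[:,2])[:,None]
def proj(im,P):
    M=rot(im).T
    return cv2.projectPoints(np.array(P,float).reshape(-1,1,3),cv2.Rodrigues(M)[0],-M@np.array(im['origin'],float),np.array(im['intrinsics'],float),np.array(im['D'],float))[0].reshape(-1,2)
E
python3 - <<'E'
from h import *
for n in('top','side'):
    im=grab(n,n+'0'); print(n,im['origin'],np.round(rot(im),3).tolist(),im['intrinsics'],im['D'])
print(read_state())
E
```

```text
top [ 304.7456608   109.06519158 1024.33658703] [[0.029, -0.988, 0.154], [-1.0, -0.029, 0.001], [0.003, -0.154, -0.988]] [[391.72602119   0.         317.98401424]
 [  0.         391.72602119 197.12117668]
 [  0.           0.           1.        ]] [0.00325704 0.         0.         0.         0.        ]
side [1584.74184989  139.12634655  808.71383052] [[-0.037, 0.538, -0.842], [0.999, 0.025, -0.028], [0.006, -0.843, -0.539]] [[494.60797157   0.         314.78784693]
 [  0.         494.60797157 203.28707452]
 [  0.           0.           1.        ]] [-0.06901409  0.          0.          0.          0.        ]
{'clock': 0.1, 'joints': array([-1.04142831e+00,  3.85471133e-01,  6.78896171e-03, -4.34192010e-04,
       -1.19400615e+00, -2.58598296e-01]), 'joint_vel': array([ 0.00143928, -0.00154663,  0.00295381,  0.00089929, -0.0011985 ,
       -0.00167313]), 'joint_efforts': array([-1.02170456e-03, -3.93320382e+01,  1.88927865e+01,  4.19800133e+00,
       -2.63350994e-03,  7.76511740e-06]), 'position': array([ 167.05137151, -601.72967283,  230.34660207]), 'ee_rot': array([ 0.42741988,  0.56326312, -0.56248894, -0.42854766]), 'contact_force': array([ 0.54143544, -0.09596374,  0.15213789]), 'wrist_torque': array([ 0.01837518, -0.07176254, -0.0178627 ]), 'gripper_width': 85.5318217518572}
```

View pics/top0.png

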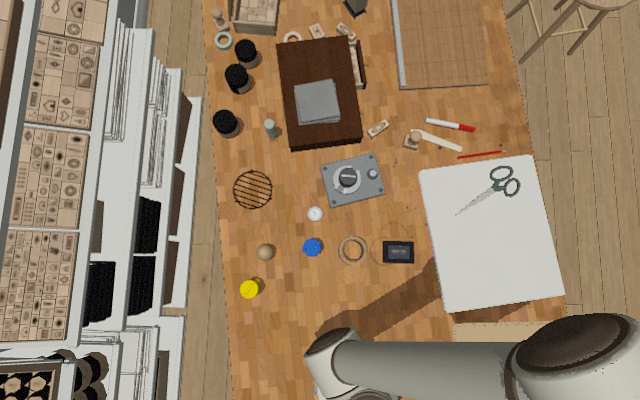

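View pics/side0.png

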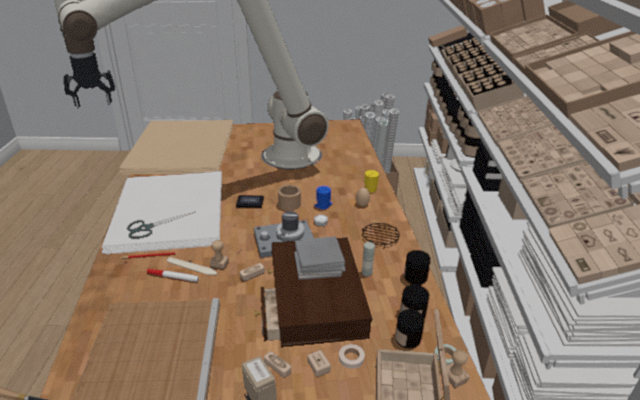

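```bash
python3 - <<'E'
from h import *
t=cv2.imread('pics/top0.png');s=cv2.imread('pics/side0.png')
a=cv2.resize(t[140:215,310:400],None,fx=6,fy=6,interpolation=cv2.INTER_CUBIC)
b=cv2.resize(s[200:262,245:335],None,fx=6,fy=6,interpolation=cv2.INTER_CUBIC)[:450]
c=np.zeros((600,800,3),np.uint8)
a=cv2.resize(a,(400,333));b=cv2.resize(b,(400,276))
c=np.zeros((333,800,3),np.uint8);c[:,:400]=a;c[:276,400:]=b
cv2.imwrite('pics/crop1.png',c)
st=read_state();print(np.round(R.from_quat(st['ee_rot']).as_matrix(),3))
E
```

```text
[[-0.267 -0.001 -0.964]
 [ 0.964  0.002 -0.267]
 [ 0.002 -1.     0.   ]]
```

View pics/crop1.png

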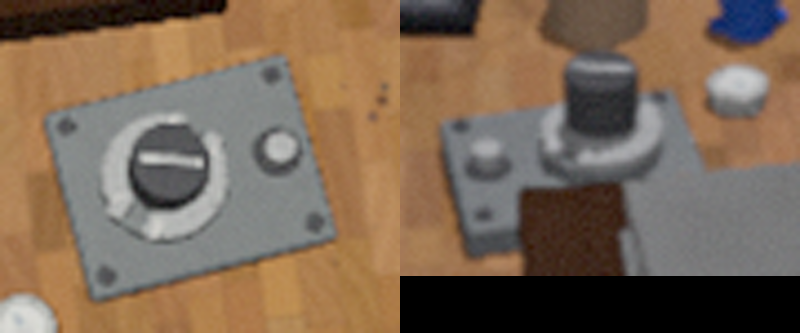

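```bash
python3 - <<'E'
from h import *
T=grab('top');S=grab('side')
f=lambda p:(np.array(p,float)+.0)/4.4444+[310,140]-.4
cor=onz(T,f([[45,117],[283,57],[337,240],[95,300]]),22)
print('corners',cor.round(1),'mid',cor.mean(0).round(1),[np.linalg.norm(cor[i]-cor[i-1]).round(1) for i in range(4)])
ax=(cor[1]+cor[2]-cor[0]-cor[3]);ax/=np.linalg.norm(ax)   # mount -y
print('mount -y dir',ax.round(3),'deg of mount x',np.degrees(np.arctan2(ax[1],ax[0]))+90)
print('collar',onz(T,f([[165,177]]),40).round(1),'stud',onz(T,f([[280,149]]),38).round(1))
print('bar ends',onz(T,f([[138,157],[206,163]]),82).round(1))
print('die top',onz(T,f([[170,160]]),80).round(1))
# side view: stud and die top
g=lambda p:np.array(p,float)/4.4444+[245,200]-.4
print('side stud',onz(S,g([[487,150]])-[90,0],38).round(1),'die top',onz(S,g([[601,66]])-[90,0],82).round(1))
# trivet: dark mask
im=cv2.cvtColor(T['color'],cv2.COLOR_RGB2GRAY)
m=np.zeros_like(im);m[165:215,228:278]=(im[165:215,228:278]<60)
pts=np.argwhere(m)[:,::-1].astype(np.float32);c,r=cv2.minEnclosingCircle(pts);print('trivet px',c,r,onz(T,[c],10).round(1))
h=cv2.convexHull(pts).reshape(-1,2);w=onz(T,h,8);cc,rr=cv2.minEnclosingCircle(w[:,:2].astype(np.float32));print(cc,rr)
si=cv2.cvtColor(S['color'],cv2.COLOR_RGB2GRAY);m=np.zeros_like(si);m[218:250,358:404]=si[218:250,358:404]<60
pts=np.argwhere(m)[:,::-1].astype(np.float32);h=cv2.convexHull(pts).reshape(-1,2);w=onz(S,h,8);cc,rr=cv2.minEnclosingCircle(w[:,:2].astype(np.float32));print('side trivet',cc,rr)
print('tin',onz(T,[[315,214]],16).round(1),'glue',onz(T,[[270,122]],87).round(1), 'jar lid px', onz(T,[[227,120]],66).round(1))
print('box near corners z~80',onz(T,[[290,149],[361,138]],80).round(1),onz(T,[[290,149],[361,138]],0).round(1))
E
```

```text
corners [[544.2 108.1  22. ]
 [584.9 -32.1  22. ]
 [475.7 -64.4  22. ]
 [436.2  76.   22. ]] mid [510.2  21.9  22. ] [np.float64(112.6), np.float64(145.9), np.float64(113.9), np.float64(145.8)]
mount -y dir [ 0.275 -0.961 -0.   ] deg of mount x 15.95148273046847
collar [[506.5  38.   40. ]] stud [[525.4 -28.5  38. ]]
bar ends [[508.7  56.1  82. ]
 [506.5  18.5  82. ]]
die top [[508.   38.2  80. ]]
side stud [[533.4 -29.6  38. ]] die top [[506.3  37.1  82. ]]
trivet px (252.23033142089844, 190.2640380859375) 20.30145835876465 [[476.2 283.4  10. ]]
(477.6341552734375, 283.25439453125) 53.76519775390625
side trivet (477.45440673828125, 281.53326416015625) 51.56885528564453
tin [[417.8 116.7  16. ]] glue [[637.2 235.4  87. ]] jar lid px [[646.6 348.1  66. ]]
box near corners z~80 [[571.2 183.3  80. ]
 [604.9   7.1  80. ]] [[593.8 189.5   0. ]
 [630.3  -1.6   0. ]]
```

```bash
cat >> h.py <<'E'
def pose(yaw):
    c,s=np.cos(yaw),np.sin(yaw); return np.array([[c,0,-s],[s,0,c],[0,-1,0.]])
def plan(pos,yawdeg,claw,n,acc=3):
    """rows from the measured pose to pos (mm) and jaw yaw, pointing down"""
    st=read_state();p=np.array(st['position']);A=R.from_quat(st['ee_rot'])
    rv=(A.inv()*R.from_matrix(pose(np.radians(yawdeg)))).as_rotvec()
    out=[]
    for i in range(n):
        B=A*R.from_rotvec(rv*i/n)
        d=B.inv().apply((np.array(pos)-p)/n)/1000
        out.append([*d.round(acc+1).tolist(),*(rv/n).round(4).tolist(),claw])
    print('[%s]'%',\n'.join(str(r) for r in out))
def show():
    st=read_state();M=R.from_quat(st['ee_rot']).as_matrix()
    print('t',st['clock'],'p',st['position'].round(1),'yaw',np.degrees(np.arctan2(M[1,0],M[0,0])).round(2),'down',M[:,1].round(4),'F',st['contact_force'].round(2),'T',st['wrist_torque'].round(3),'w',st['gripper_width'].round(1),'q',st['joints'].round(2))
E
python3 - <<'E'
from h import *
plan([526,-29,150],195,0,20)
S=get_image('side')
# box height from side: top near edges vs. top view
P=onz(S,[[271,246],[355,238],[279,338],[366,325]],0); print(P.round(0))
for z in(60,80,100): print(z,onz(S,[[271,246],[355,238]],z).round(0).tolist(), onz(get_image('top'),[[361,138],[290,149]],z).round(0).tolist())
E
```

```text
[[0.0228, 0.0041, -0.025, 0.0, -0.0781, 0.0001, 0],
[0.0208, 0.0041, -0.0267, 0.0, -0.0781, 0.0001, 0],
[0.0186, 0.0041, -0.0282, 0.0, -0.0781, 0.0001, 0],
[0.0164, 0.0041, -0.0296, 0.0, -0.0781, 0.0001, 0],
[0.014, 0.0041, -0.0308, 0.0, -0.0781, 0.0001, 0],
[0.0116, 0.004, -0.0318, 0.0, -0.0781, 0.0001, 0],
[0.0091, 0.004, -0.0326, 0.0, -0.0781, 0.0001, 0],
[0.0065, 0.004, -0.0332, 0.0, -0.0781, 0.0001, 0],
[0.0039, 0.004, -0.0336, 0.0, -0.0781, 0.0001, 0],
[0.0013, 0.004, -0.0338, 0.0, -0.0781, 0.0001, 0],
[-0.0014, 0.004, -0.0338, 0.0, -0.0781, 0.0001, 0],
[-0.004, 0.004, -0.0336, 0.0, -0.0781, 0.0001, 0],
[-0.0066, 0.004, -0.0331, 0.0, -0.0781, 0.0001, 0],
[-0.0092, 0.004, -0.0325, 0.0, -0.0781, 0.0001, 0],
[-0.0117, 0.004, -0.0317, 0.0, -0.0781, 0.0001, 0],
[-0.0141, 0.004, -0.0307, 0.0, -0.0781, 0.0001, 0],
[-0.0165, 0.004, -0.0295, 0.0, -0.0781, 0.0001, 0],
[-0.0187, 0.004, -0.0281, 0.0, -0.0781, 0.0001, 0],
[-0.0209, 0.004, -0.0266, 0.0, -0.0781, 0.0001, 0],
[-0.0229, 0.004, -0.0249, 0.0, -0.0781, 0.0001, 0]]
[[538. -13.   0.]
 [492. 213.   0.]
 [858.  40.   0.]
 [812. 228.  -0.]]
60 [[616.0, -1.0, 60.0], [573.0, 208.0, 60.0]] [[611.0, 5.0, 60.0], [577.0, 185.0, 60.0]]
80 [[641.0, 2.0, 80.0], [600.0, 206.0, 80.0]] [[605.0, 7.0, 80.0], [571.0, 183.0, 80.0]]
100 [[667.0, 6.0, 100.0], [627.0, 204.0, 100.0]] [[599.0, 9.0, 100.0], [566.0, 182.0, 100.0]]
```

>>> play_rows(series=[[0.023,0.002,-0.025,0,-0.078,0,0],[0.021,0.002,-0.027,0,-0.078,0,0],[0.019,0.002,-0.028,0,-0.078,0,0],[0.016,0.002,-0.03,0,-0.078,0,0],[0.014,0.002,-0.031,0,-0.078,0,0],[0.012,0.002,-0.032,0,-0.078,0,0],[0.009,0.002,-0.033,0,-0.078,0,0],[0.006,0.002,-0.033,0,-0.078,0,0],[0.004,0.002,-0.034,0,-0.078,0,0],[0.001,0.002,-0.034,0,-0.078,0,0]])

```text
clock: 1.4
position: [349.6, -305.3, 210.4]
ee_rot: [-0.175, -0.685, 0.686, 0.173]
contact_force: [0.2, 0.1, 0.7]
gripper_width: 0.4
```

```bash
python3 - <<'E'
from h import *
show(); plan([526,-29,140],195.5,0,10)
E
```

```text
Traceback (most recent call last):
  File "h.py", line 34, in show
    print('t',st['clock'],'p',st['position'].round(1),'yaw',np.degrees(np.arctan2(M[1,0],M[0,0])).round(2),'down',M[:,1].round(4),'F',st['contact_force'].round(2),'T',st['wrist_torque'].round(3),'w',st['gripper_width'].round(1),'q',st['joints'].round(2))
                                                                                                                                                                                                       ^^^^^^^^^^^^^^^^^^^^^^^^^
AttributeError: 'float' object has no attribute 'round'
```

Tracking is good.

```bash
sed -i "s/st\['gripper_width'\].round(1)/round(float(st['gripper_width']),1)/" h.py; python3 - <<'E'
from h import *
show(); plan([526,-29,120],195.5,0,10)
E
```

```text
t 1.4 p [ 349.6 -305.3  210.4] yaw 151.57 down [ 0.0026 -0.0025 -1.    ] F [0.18 0.07 0.68] T [-0.059 -0.06  -0.044] w 0.4 q [-0.37  0.13 -0.4   0.   -1.04 -0.13]
[[-0.0023, 0.009, -0.0327, -0.0002, -0.0767, -0.0003, 0],
[-0.0048, 0.009, -0.0324, -0.0002, -0.0767, -0.0003, 0],
[-0.0073, 0.009, -0.032, -0.0002, -0.0767, -0.0003, 0],
[-0.0097, 0.009, -0.0313, -0.0002, -0.0767, -0.0003, 0],
[-0.0121, 0.009, -0.0305, -0.0002, -0.0767, -0.0003, 0],
[-0.0144, 0.009, -0.0295, -0.0002, -0.0767, -0.0003, 0],
[-0.0166, 0.009, -0.0283, -0.0002, -0.0767, -0.0003, 0],
[-0.0187, 0.009, -0.0269, -0.0002, -0.0767, -0.0003, 0],
[-0.0207, 0.009, -0.0254, -0.0002, -0.0767, -0.0003, 0],
[-0.0226, 0.009, -0.0237, -0.0002, -0.0767, -0.0003, 0]]
```

>>> play_rows(series=[[-0.002,0.009,-0.033,0,-0.077,0,0],[-0.005,0.009,-0.032,0,-0.077,0,0],[-0.007,0.009,-0.032,0,-0.077,0,0],[-0.01,0.009,-0.031,0,-0.077,0,0],[-0.012,0.009,-0.031,0,-0.077,0,0],[-0.014,0.009,-0.03,0,-0.077,0,0],[-0.017,0.009,-0.028,0,-0.077,0,0],[-0.019,0.009,-0.027,0,-0.077,0,0],[-0.021,0.009,-0.025,0,-0.077,0,0],[-0.023,0.009,-0.024,0,-0.077,0,0]])

```text
clock: 2.4
position: [530.1, -12.6, 122.0]
ee_rot: [0.104, -0.696, 0.701, -0.114]
contact_force: [0.3, -0.1, 0.5]
gripper_width: -0.1
```

```bash
python3 - <<'E'
from h import *
show(); plan([526,-29,45],195.5,0,8)
T=grab('top','t1');S=grab('side','s1')
t=cv2.imread('pics/t1.png')[120:240,290:410];s=cv2.imread('pics/s1.png')[170:290,225:345]
cv2.imwrite('pics/c2.png',cv2.resize(np.hstack([t,s]),(800,400),interpolation=cv2.INTER_CUBIC))
E
```

```text
t 2.4 p [530.1 -12.6 122. ] yaw -162.26 down [ 0.0141 -0.0043 -0.9999] F [ 0.34 -0.13  0.54] T [-0.048 -0.018 -0.014] w -0.1 q [ 0.29  0.33 -0.39  0.01 -0.84  0.02]
[[0.0012, 0.0096, 0.0017, -0.001, 0.0049, -0.0015, 0],
[0.0012, 0.0096, 0.0017, -0.001, 0.0049, -0.0015, 0],
[0.0012, 0.0096, 0.0018, -0.001, 0.0049, -0.0015, 0],
[0.0012, 0.0096, 0.0018, -0.001, 0.0049, -0.0015, 0],
[0.0011, 0.0096, 0.0018, -0.001, 0.0049, -0.0015, 0],
[0.0011, 0.0096, 0.0018, -0.001, 0.0049, -0.0015, 0],
[0.0011, 0.0096, 0.0018, -0.001, 0.0049, -0.0015, 0],
[0.0011, 0.0096, 0.0018, -0.001, 0.0049, -0.0015, 0]]
```

View pics/c2.png

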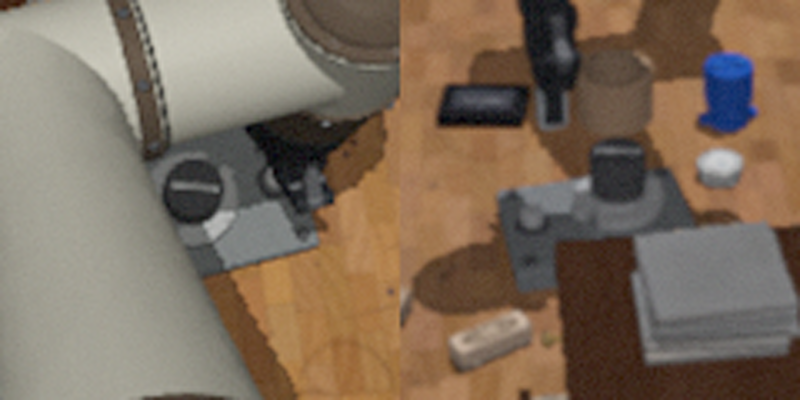

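>>> play_rows(series=[[0.004,0.004,0.007,0,0.01,0,0],[0.003,0.01,0.005,-0.004,0.01,-0.005,0],[0.002,0.01,0.002,-0.004,0.01,-0.005,0],[0,0.01,0,0,0.005,0,0],[0,0.01,0,0,0,0,0],[0,0,0,0,0,0,0]])

```text
clock: 3.1
position: [524.2, -31.7, 73.5]
ee_rot: [-0.094, 0.701, -0.701, 0.094]
contact_force: [0.3, 0.2, 0.6]
gripper_width: -0.4
```

```bash
python3 - <<'E'
from h import *
show(); plan([526,-29,42],195.5,0,5)
E
```

```text
t 3.1 p [524.2 -31.7  73.5] yaw -164.72 down [-1.3e-03  7.0e-04 -1.0e+00] F [0.3  0.22 0.65] T [ 0.037  0.033 -0.045] w -0.4 q [ 0.25  0.39 -0.44 -0.   -0.74  0.02]
[[-0.0005, 0.0063, -0.0004, 0.0002, -0.0008, 0.0002, 0],
[-0.0005, 0.0063, -0.0004, 0.0002, -0.0008, 0.0002, 0],
[-0.0005, 0.0063, -0.0004, 0.0002, -0.0008, 0.0002, 0],
[-0.0005, 0.0063, -0.0004, 0.0002, -0.0008, 0.0002, 0],
[-0.0005, 0.0063, -0.0004, 0.0002, -0.0008, 0.0002, 0]]
```

>>> play_rows(series=[[-0.001,0.006,-0.001,0,-0.001,0,0],[-0.001,0.006,-0.001,0,-0.001,0,0],[-0.001,0.006,0,0,0,0,0],[0,0.006,0,0,0,0,0],[0,0.003,0,0,0,0,0],[0,0,0,0,0,0,0]])

```text
clock: 3.7
position: [527.3, -28.5, 44.2]
ee_rot: [-0.095, 0.701, -0.7, 0.095]
contact_force: [-0.6, 0.3, -0.3]
gripper_width: -0.0
```

```bash
python3 - <<'E'
from h import *
show()
S=grab('side','s2'); s=cv2.imread('pics/s2.png')[190:270,240:340]
cv2.imwrite('pics/c3.png',cv2.resize(s,(700,560),interpolation=cv2.INTER_CUBIC))
E
```

```text
t 3.7 p [527.3 -28.5  44.2] yaw -164.56 down [-5.e-04  7.e-04 -1.e+00] F [-0.55  0.3  -0.3 ] T [0.023 0.05  0.002] w -0.0 q [ 0.25  0.44 -0.46 -0.   -0.67  0.02]
```

View pics/c3.png

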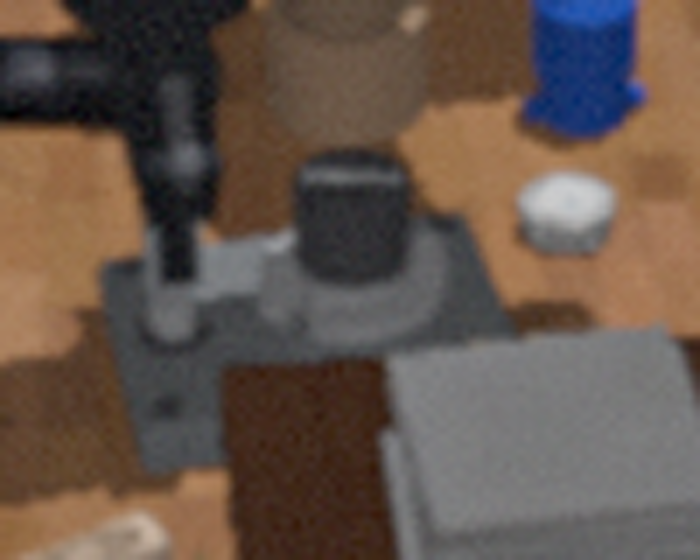

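Crop shows the shut tips (about 175,280) right over the stud (175,310). Pressing down.

>>> play_rows(series=[[0,0.003,0,0,0,0,0],[0,0.003,0,0,0,0,0],[0,0.002,0,0,0,0,0],[0,0.002,0,0,0,0,0]])

```text
clock: 4.15
position: [528.1, -28.3, 35.1]
ee_rot: [-0.094, 0.701, -0.7, 0.096]
contact_force: [-1.0, 1.1, 3.6]
gripper_width: 0.1
```

>>> play_rows(series=[[0,0.0015,0,0,0,0,0],[0,0.0015,0,0,0,0,0]])

```text
clock: 4.35
position: [528.2, -28.3, 32.5]
ee_rot: [-0.094, 0.701, -0.7, 0.096]
contact_force: [-1.6, -0.2, 3.5]
gripper_width: -0.3
```

>>> play_rows(series=[[0,0.0015,0,0,0,0,0]])

```text
clock: 4.45
position: [528.2, -28.3, 31.1]
ee_rot: [-0.094, 0.701, -0.7, 0.096]
contact_force: [-1.7, 0.9, 3.9]
gripper_width: -0.1
```

>>> play_rows(series=[[0,0.001,0,0,0,0,0]])

```text
clock: 4.55
position: [528.2, -28.3, 30.0]
ee_rot: [-0.094, 0.701, -0.7, 0.096]
contact_force: [-2.2, -0.4, 3.4]
gripper_width: -0.2
```

>>> play_rows(series=[[0,0.001,0,0,0,0,0]])

```text
clock: 4.65
position: [528.3, -28.4, 29.5]
ee_rot: [-0.095, 0.701, -0.701, 0.096]
contact_force: [-2.6, 0.5, 12.8]
gripper_width: -0.2
```

>>> play_rows(series=[[0,0.001,0,0,0,0,0]])

```text
clock: 4.75
position: [528.3, -28.4, 29.4]
ee_rot: [0.095, -0.701, 0.701, -0.096]
contact_force: [-4.6, 1.1, 13.7]
gripper_width: 0.1
```

>>> play_rows(series=[[0,-0.005,0,0,0,0,0],[0,-0.02,0,0,0,0,0],[0,-0.03,0,0,0,0,0.085],[0,-0.03,0,0,0,0,0.085],[0,-0.025,0,0,0,0,0.085],[0,-0.005,0.015,0,0,0,0.085],[0,0,0,0,0,0,0.085]])

```text
clock: 5.45
position: [532.3, -43.6, 146.0]
ee_rot: [-0.095, 0.701, -0.701, 0.096]
contact_force: [-0.4, 0.5, -0.4]
gripper_width: 72.1
```

```bash
python3 - <<'E'
from h import *
show(); plan([507,38,140],195.5,0.085,3)
T=grab('top','t3');S=grab('side','s3')
t=cv2.imread('pics/t3.png')[140:215,310:400];s=cv2.imread('pics/s3.png')[190:265,245:335]
cv2.imwrite('pics/c4.png',cv2.resize(np.hstack([t,s]),(800,333),interpolation=cv2.INTER_CUBIC))
E
```

```text
t 5.45 p [532.3 -43.6 146. ] yaw -164.48 down [ 1.e-03  4.e-04 -1.e+00] F [-0.4   0.48 -0.43] T [0.007 0.014 0.066] w 72.1 q [ 0.22  0.31 -0.34 -0.   -0.92  0.05]
[[0.0009, 0.002, -0.0284, 0.0, 0.0001, -0.0003, 0.085],
[0.0009, 0.002, -0.0284, 0.0, 0.0001, -0.0003, 0.085],
[0.0009, 0.002, -0.0284, 0.0, 0.0001, -0.0003, 0.085]]
```

View pics/c4.png

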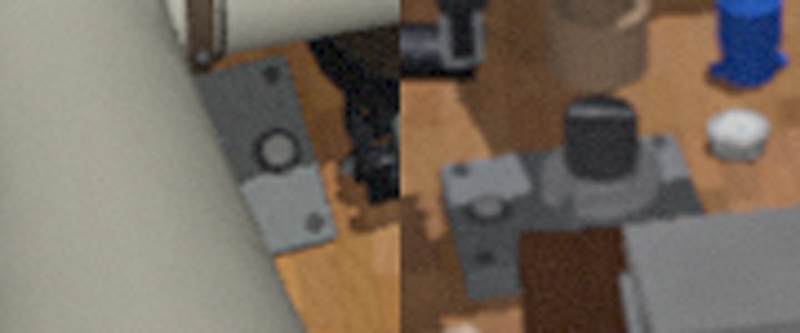

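Stud visibly sunk (side crop 488,207). Now over the die.

>>> play_rows(series=[[0.001,0.002,-0.02,0,0,0,0.085],[0.001,0.002,-0.03,0,0,0,0.085],[0.001,0.002,-0.02,0,0,0,0.085],[0,0.005,-0.008,0,0,0,0.085],[0,0,-0.003,0,0,0,0.085],[0,0,0,0,0,0,0.085]])

```text
clock: 6.15
position: [502.4, 34.6, 125.3]
ee_rot: [0.1, -0.7, 0.701, -0.089]
contact_force: [0.1, 0.0, 0.2]
gripper_width: 85.0
```

```bash
python3 - <<'E'
from h import *
show(); plan([507,38,46],195.5,0.085,6)
E
```

```text
t 6.15 p [502.4  34.6 125.3] yaw -164.69 down [-0.0157 -0.0037 -0.9999] F [0.09 0.05 0.2 ] T [-0.001 -0.067  0.034] w 85.0 q [ 0.39  0.3  -0.42 -0.   -0.87 -0.12]
[[-0.0011, 0.0132, -0.0003, 0.0001, -0.0005, 0.0027, 0.085],
[-0.0011, 0.0132, -0.0003, 0.0001, -0.0005, 0.0027, 0.085],
[-0.001, 0.0132, -0.0003, 0.0001, -0.0005, 0.0027, 0.085],
[-0.001, 0.0132, -0.0003, 0.0001, -0.0005, 0.0027, 0.085],
[-0.001, 0.0132, -0.0003, 0.0001, -0.0005, 0.0027, 0.085],
[-0.0009, 0.0132, -0.0003, 0.0001, -0.0005, 0.0027, 0.085]]
```

>>> play_rows(series=[[-0.003,0.005,-0.001,0,0,0.01,0.085],[-0.003,0.01,-0.001,0,0,0.006,0.085],[0,0.015,0,0,0,0,0.085],[0,0.015,0,0,0,0,0.085],[0,0.01,0,0,0,0,0.085],[0,0,0,0,0,0,0.085]])

```text
clock: 6.75
position: [509.8, 35.3, 67.0]
ee_rot: [-0.091, 0.701, -0.701, 0.093]
contact_force: [-0.4, 0.8, 0.7]
gripper_width: 84.8
```

```bash
python3 - <<'E'
from h import *
show(); plan([507,38,46],195.5,0.085,2)
E
```

```text
t 6.75 p [509.8  35.3  67. ] yaw -164.99 down [ 0.0031  0.0012 -1.    ] F [-0.36  0.83  0.69] T [ 0.034  0.053 -0.019] w 84.8 q [ 0.39  0.38 -0.48  0.   -0.7  -0.13]
[[0.0011, 0.0105, -0.0017, 0.0002, -0.0043, -0.0017, 0.085],
[0.001, 0.0105, -0.0017, 0.0002, -0.0043, -0.0017, 0.085]]
```

>>> play_rows(series=[[0.001,0.008,-0.0015,0,-0.004,-0.002,0.085],[0.001,0.008,-0.001,0,-0.004,-0.001,0.085],[0,0.004,0,0,0,0,0.085],[0,0,0,0,0,0,0.085]])

```text
clock: 7.15
position: [508.2, 37.1, 46.2]
ee_rot: [-0.094, 0.701, -0.7, 0.096]
contact_force: [0.9, 0.0, -0.1]
gripper_width: 84.8
```

```bash
python3 - <<'E'
from h import *
show(); plan([507,38,45],195.5,0.085,1)
E
```

```text
t 7.15 p [508.2  37.1  46.2] yaw -164.52 down [ 2.3e-03  9.0e-04 -1.0e+00] F [ 0.93  0.01 -0.11] T [-0.007  0.025  0.018] w 84.8 q [ 0.39  0.41 -0.5   0.   -0.65 -0.12]
[[0.0009, 0.0012, -0.0012, 0.0002, -0.0004, -0.0024, 0.085]]
```

>>> play_rows(series=[[0.001,0.001,-0.001,0,0,-0.002,0.05],[0,0,0,0,0,0,0.05],[0,0,0,0,0,0,0.05],[0,0,0,0,0,0,0.05]])

```text
clock: 7.55
position: [507.6, 38.3, 46.0]
ee_rot: [-0.095, 0.701, -0.7, 0.096]
contact_force: [0.7, 0.6, -0.4]
gripper_width: 49.9
```

>>> play_rows(series=[[0,0,0,0,0,0,0.046],[0,0,0,0,0,0,0.046]])

```text
clock: 7.75
position: [508.7, 38.7, 46.7]
ee_rot: [-0.094, 0.701, -0.7, 0.097]
contact_force: [-0.1, 0.5, -0.3]
gripper_width: 45.9
```

>>> play_rows(series=[[0,0,0,0,0,0,0.044],[0,0,0,0,0,0,0.044]])

```text
clock: 7.95
position: [509.4, 38.9, 47.0]
ee_rot: [-0.093, 0.701, -0.7, 0.098]
contact_force: [0.8, 0.6, -1.0]
gripper_width: 44.2
```

```bash
python3 - <<'E'
from h import *
show()
E
```

```text
t 7.95 p [509.4  38.9  47. ] yaw -164.46 down [ 0.0064  0.0022 -1.    ] F [ 0.8   0.59 -1.05] T [ 0.017 -0.169 -0.03 ] w 44.2 q [ 0.39  0.41 -0.5   0.   -0.65 -0.12]
```

>>> play_rows(series=[[0,0,0,0,0,0,0.04],[0,0,0,0,0,-0.003,0.04],[0,0,0,0,0,-0.002,0.04]])

```text
clock: 8.25
position: [509.5, 38.9, 47.3]
ee_rot: [-0.095, 0.701, -0.7, 0.096]
contact_force: [0.9, -0.2, 1.3]
gripper_width: 42.8
```

```bash
python3 - <<'E'
from h import *
show()
for i in range(5): s=read_state(); print(s['clock'],s['wrist_torque'].round(3))
E
```

```text
t 8.25 p [509.5  38.9  47.3] yaw -164.45 down [ 1.6e-03  8.0e-04 -1.0e+00] F [ 0.88 -0.17  1.25] T [ 0.006 -0.361  0.046] w 42.8 q [ 0.39  0.41 -0.5  -0.   -0.66 -0.12]
8.25 [ 0.006 -0.361  0.046]
8.25 [ 0.006 -0.361  0.046]
8.25 [ 0.006 -0.361  0.046]
8.25 [ 0.006 -0.361  0.046]
8.25 [ 0.006 -0.361  0.046]
```

>>> play_rows(series=[[0,0,0,0,-0.03,0,0.04],[0,0,0,0,-0.03,0,0.04],[0,0,0,0,-0.03,0,0.04]])

```text
clock: 8.55
position: [509.2, 38.8, 47.3]
ee_rot: [-0.128, 0.696, -0.695, 0.128]
contact_force: [1.0, -0.3, 1.1]
gripper_width: 42.6
```

```bash
python3 -c "
from h import *
show()"
```

```text
t 8.55 p [509.2  38.8  47.3] yaw -159.15 down [ 6.e-04  7.e-04 -1.e+00] F [ 1.   -0.3   1.05] T [ 0.09  -0.129 -0.07 ] w 42.6 q [ 0.39  0.41 -0.5  -0.   -0.66 -0.03]
```

>>> play_rows(series=[[0,0,0,0,-0.06,0,0.04],[0,0,0,0,-0.06,0,0.04],[0,0,0,0,-0.06,0,0.04],[0,0,0,0,-0.06,0,0.04],[0,0,0,0,-0.06,0,0.04],[0,0,0,0,-0.06,0,0.04],[0,0,0,0,-0.06,0,0.04],[0,0,0,0,-0.06,0,0.04],[0,0,0,0,-0.06,0,0.04],[0,0,0,0,-0.06,0,0.04]])

```text
clock: 9.55
position: [507.2, 36.6, 47.3]
ee_rot: [-0.336, 0.623, -0.623, 0.333]
contact_force: [0.5, -0.9, 1.2]
gripper_width: 42.7
```

```bash
python3 -c "
from h import *
show()"
```

```text
t 9.55 p [507.2  36.6  47.3] yaw -123.54 down [-0.0051 -0.0019 -1.    ] F [ 0.49 -0.87  1.21] T [-0.065 -0.258 -0.121] w 42.7 q [ 0.39  0.41 -0.5  -0.   -0.66  0.59]
```

>>> play_rows(series=[[0,0,0,0,-0.03,0,0.04],[0,0,0,0,-0.03,0.002,0.04],[0,0,0,0,-0.03,0.002,0.04],[0,0,0,0,-0.02,0,0.04],[0,0,0,0,-0.02,0,0.04]])

```text
clock: 10.05
position: [507.0, 36.4, 47.3]
ee_rot: [-0.376, 0.6, -0.598, 0.375]
contact_force: [1.2, 0.2, 0.5]
gripper_width: 42.9
```

```bash
python3 -c "
from h import *
show()
S=grab('side','s5'); s=cv2.imread('pics/s5.png')[190:265,250:350]
cv2.imwrite('pics/c5.png',cv2.resize(s,(700,525),interpolation=cv2.INTER_CUBIC))"
```

```text
t 10.05 p [507.   36.4  47.3] yaw -115.82 down [-0.0037  0.0017 -1.    ] F [1.23 0.21 0.48] T [ 0.039 -0.149 -0.088] w 42.9 q [ 0.39  0.41 -0.5  -0.   -0.66  0.73]
```

View pics/c5.png

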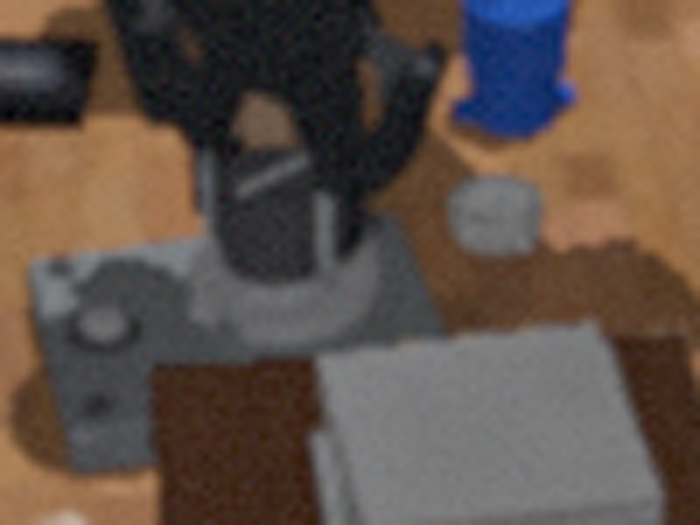

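Bar has turned with the gripper (crop 275,175); die follows. Now feeling for the stop in small steps.

>>> play_rows(series=[[0,0,0,0,-0.02,0,0.04],[0,0,0,0,-0.02,-0.001,0.04],[0,0,0,0,-0.02,0,0.04],[0,0,0,0,-0.02,0,0.04],[0,0,0,0,-0.015,0,0.04]])

```text
clock: 10.6
position: [506.9, 36.3, 47.3]
ee_rot: [-0.407, 0.58, -0.578, 0.405]
contact_force: [0.1, -0.2, 0.4]
gripper_width: 42.5
```

```bash
python3 -c "
from h import *
show()"
```

```text
t 10.6 p [506.9  36.3  47.3] yaw -109.92 down [-4.5e-03  4.0e-04 -1.0e+00] F [ 0.14 -0.17  0.38] T [-0.004 -0.131 -0.101] w 42.5 q [ 0.39  0.41 -0.5  -0.   -0.66  0.84]
```

>>> play_rows(series=[[0,0,0,0,-0.018,0,0.04],[0,0,0,0,-0.018,0,0.04]])

```text
clock: 10.8
position: [506.9, 36.2, 47.4]
ee_rot: [-0.418, 0.572, -0.57, 0.416]
contact_force: [-0.1, -0.6, 1.2]
gripper_width: 42.3
```

```bash
python3 -c "
from h import *
show()"
```

```text
t 10.8 p [506.9  36.2  47.4] yaw -107.68 down [-4.5e-03  3.0e-04 -1.0e+00] F [-0.06 -0.56  1.15] T [ 0.005 -0.123 -0.072] w 42.3 q [ 0.39  0.41 -0.5  -0.   -0.66  0.87]
```

>>> play_rows(series=[[0,0,0,0,-0.018,0,0.04],[0,0,0,0,-0.018,0,0.04]])

```text
clock: 11.0
position: [506.9, 36.3, 47.4]
ee_rot: [-0.429, 0.564, -0.562, 0.427]
contact_force: [0.6, 1.1, 2.2]
gripper_width: 43.0
```

```bash
python3 -c "
from h import *
show()"
```

```text
t 11.0 p [506.9  36.3  47.4] yaw -105.45 down [-4.4e-03  6.0e-04 -1.0e+00] F [0.59 1.06 2.2 ] T [ 0.358 -0.119 -0.156] w 43.0 q [ 0.39  0.41 -0.5  -0.   -0.66  0.91]
```

>>> play_rows(series=[[0,0,0,0,-0.015,0,0.04]])

```text
clock: 11.1
position: [507.0, 36.5, 47.4]
ee_rot: [-0.434, 0.56, -0.558, 0.432]
contact_force: [-0.7, 1.7, 1.0]
gripper_width: 42.9
```

```bash
python3 -c "
from h import *
show()"
```

```text
t 11.1 p [507.   36.5  47.4] yaw -104.52 down [-0.004  0.001 -1.   ] F [-0.73  1.74  1.04] T [ 0.53  -0.012 -0.116] w 42.9 q [ 0.39  0.41 -0.5  -0.   -0.66  0.93]
```

>>> play_rows(series=[[0,0,0,0,-0.018,0,0.04],[0,0,0,0,-0.018,0,0.04]])

```text
clock: 11.3
position: [507.3, 37.3, 47.4]
ee_rot: [-0.444, 0.552, -0.549, 0.443]
contact_force: [-0.5, 2.4, 0.5]
gripper_width: 42.7
```

```bash
python3 -c "
from h import *
show()"
```

```text
t 11.3 p [507.3  37.3  47.4] yaw -102.29 down [-0.0032  0.0021 -1.    ] F [-0.51  2.4   0.47] T [ 0.841 -0.01  -0.203] w 42.7 q [ 0.39  0.41 -0.5  -0.01 -0.66  0.97]
```

>>> play_rows(series=[[0,0,0,0,-0.015,0,0.04]])

```text
clock: 11.4
position: [507.4, 37.7, 47.4]
ee_rot: [-0.448, 0.548, -0.546, 0.448]
contact_force: [-0.5, 3.4, 0.4]
gripper_width: 42.4
```

```bash
python3 -c "
from h import *
show()"
```

```text
t 11.4 p [507.4  37.7  47.4] yaw -101.34 down [-0.0028  0.0025 -1.    ] F [-0.52  3.44  0.41] T [ 0.768 -0.053 -0.131] w 42.4 q [ 0.39  0.41 -0.5  -0.01 -0.66  0.99]
```

>>> play_rows(series=[[0,0,0,0,-0.015,0,0.04]])

```text
clock: 11.5
position: [507.5, 38.0, 47.4]
ee_rot: [-0.453, 0.545, -0.542, 0.453]
contact_force: [-0.5, 3.5, 1.1]
gripper_width: 43.1
```

```bash
python3 -c "
from h import *
show()"
```

```text
t 11.5 p [507.5  38.   47.4] yaw -100.4 down [-0.0026  0.0029 -1.    ] F [-0.49  3.51  1.14] T [ 0.977 -0.03  -0.156] w 43.1 q [ 0.39  0.41 -0.5  -0.01 -0.66  1.  ]
```

>>> play_rows(series=[[0,0,0,0,-0.015,0,0.04]])

```text
clock: 11.6
position: [507.5, 38.2, 47.4]
ee_rot: [-0.457, 0.541, -0.538, 0.457]
contact_force: [0.1, 2.7, 1.1]
gripper_width: 42.7
```

```bash
python3 -c "
from h import *
show()"
```

```text
t 11.6 p [507.5  38.2  47.4] yaw -99.48 down [-0.0024  0.0032 -1.    ] F [0.13 2.68 1.14] T [ 0.729  0.009 -0.263] w 42.7 q [ 0.39  0.41 -0.5  -0.01 -0.66  1.02]
```

>>> play_rows(series=[[0,0,0,0,-0.012,0,0.04]])

```text
clock: 11.7
position: [507.6, 38.2, 47.4]
ee_rot: [-0.46, 0.538, -0.535, 0.461]
contact_force: [-0.0, 2.1, 2.2]
gripper_width: 42.5
```

```bash
python3 -c "
from h import *
show()"
```

```text
t 11.7 p [507.6  38.2  47.4] yaw -98.75 down [-0.0024  0.0032 -1.    ] F [-0.01  2.11  2.2 ] T [ 0.599 -0.073 -0.373] w 42.5 q [ 0.39  0.41 -0.5  -0.01 -0.66  1.03]
```

Moment rose 0.13 → 0.26 → 0.37 N m with drift ended: stop reached after about 65°. Ease back slightly and lift gently.

>>> play_rows(series=[[0,0,0,0,0.012,0,0.04],[0,0,0,0,0.012,0,0.04]])

```text
clock: 11.9
position: [507.7, 38.2, 47.5]
ee_rot: [-0.454, 0.544, -0.541, 0.454]
contact_force: [-0.6, 3.3, 1.5]
gripper_width: 43.0
```

>>> play_rows(series=[[0,-0.0015,0,0,0,0,0.04],[0,-0.0015,0,0,0,0,0.04]])

```text
clock: 12.1
position: [507.6, 38.2, 50.4]
ee_rot: [-0.454, 0.544, -0.541, 0.454]
contact_force: [0.5, 3.2, -0.5]
gripper_width: 42.6
```

```bash
python3 -c "
from h import *
show()"
```

```text
t 12.1 p [507.6  38.2  50.4] yaw -100.17 down [-0.0024  0.0031 -1.    ] F [ 0.45  3.17 -0.48] T [ 0.743 -0.115 -0.066] w 42.6 q [ 0.39  0.41 -0.5  -0.01 -0.67  1.01]
```

>>> play_rows(series=[[-0.0005,-0.002,0,0,0,0,0.04],[0,-0.002,0,0,0,0,0.04],[0,-0.002,0,0,0,0,0.04]])

```text
clock: 12.4
position: [507.2, 38.4, 55.6]
ee_rot: [-0.454, 0.544, -0.541, 0.453]
contact_force: [1.7, 2.7, -3.5]
gripper_width: 42.7
```

```bash
python3 -c "
from h import *
show()"
```

```text
t 12.4 p [507.2  38.4  55.6] yaw -100.2 down [-0.0037  0.0029 -1.    ] F [ 1.67  2.66 -3.45] T [ 0.873 -0.441 -0.07 ] w 42.7 q [ 0.39  0.4  -0.49 -0.01 -0.68  1.01]
```

>>> play_rows(series=[[0,-0.002,0,0,0,0,0.04],[0,-0.002,0,0,0,0,0.04]])

```text
clock: 12.6
position: [507.1, 38.4, 59.6]
ee_rot: [-0.454, 0.544, -0.541, 0.453]
contact_force: [0.6, 2.3, -2.9]
gripper_width: 42.6
```

```bash
python3 -c "
from h import *
show()"
```

```text
t 12.6 p [507.1  38.4  59.6] yaw -100.2 down [-0.0041  0.0029 -1.    ] F [ 0.58  2.3  -2.87] T [ 0.661 -0.417 -0.079] w 42.6 q [ 0.39  0.39 -0.49 -0.01 -0.69  1.01]
```

Coming freely. Continue.

>>> play_rows(series=[[0,-0.003,0,0,0,0,0.04],[0,-0.003,0,0,0,0,0.04],[0,-0.003,0,0,0,0,0.04]])

```text
clock: 12.9
position: [505.0, 36.7, 69.1]
ee_rot: [-0.456, 0.544, -0.54, 0.451]
contact_force: [-1.2, 0.2, -1.3]
gripper_width: 42.5
```

>>> play_rows(series=[[0,-0.006,0,0,0,0,0.04],[0,-0.01,0,0,0,0,0.04],[0,-0.015,0,0,0,0,0.04],[0,-0.02,0,0,0,0,0.04],[0,-0.015,0,0,0,0,0.04],[0,0,0,0,0,0,0.04]])

```text
clock: 13.5
position: [504.8, 35.6, 140.9]
ee_rot: [-0.457, 0.544, -0.54, 0.451]
contact_force: [-1.0, 0.2, -1.3]
gripper_width: 42.8
```

```bash
python3 -c "
from h import *
show()
plan([477.5,282.5,130],-100,.04,10)
T=grab('top','t6');S=grab('side','s6');t=cv2.imread('pics/t6.png')[130:230,225:395];s=cv2.imread('pics/s6.png')[150:270,240:410]
cv2.imwrite('pics/c6.png',np.hstack([cv2.resize(t,(400,235)),cv2.resize(s,(400,282))[:235]]))"
```

```text
t 13.5 p [504.8  35.6 140.9] yaw -100.16 down [-0.0104 -0.0016 -0.9999] F [-0.96  0.19 -1.27] T [-0.018 -0.121 -0.006] w 42.8 q [ 0.39  0.28 -0.4  -0.   -0.9   1.01]
[[-0.0238, 0.0011, -0.007, 0.001, -0.0003, 0.0003, 0.04],
[-0.0238, 0.0011, -0.007, 0.001, -0.0003, 0.0003, 0.04],
[-0.0238, 0.0011, -0.007, 0.001, -0.0003, 0.0003, 0.04],
[-0.0238, 0.0011, -0.007, 0.001, -0.0003, 0.0003, 0.04],
[-0.0238, 0.0011, -0.007, 0.001, -0.0003, 0.0003, 0.04],
[-0.0238, 0.0011, -0.007, 0.001, -0.0003, 0.0003, 0.04],
[-0.0238, 0.0011, -0.007, 0.001, -0.0003, 0.0003, 0.04],
[-0.0238, 0.0011, -0.007, 0.001, -0.0003, 0.0003, 0.04],
[-0.0238, 0.0011, -0.007, 0.001, -0.0003, 0.0003, 0.04],
[-0.0238, 0.0011, -0.007, 0.001, -0.0003, 0.0003, 0.04]]
```

View pics/c6.png

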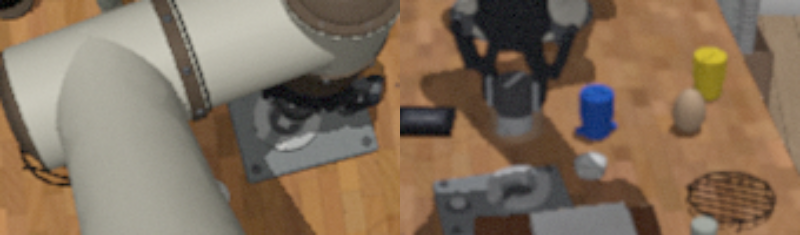

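>>> play_rows(series=[[-0.01,0,-0.003,0.002,0,0,0.04],[-0.02,0,-0.006,0.002,0,0,0.04],[-0.024,0,-0.007,0.002,0,0,0.04],[-0.028,0,-0.008,0.001,0,0,0.04],[-0.028,0,-0.008,0,0,0,0.04],[-0.028,0,-0.008,0,0,0,0.04],[-0.028,0,-0.008,0,0,0,0.04],[-0.026,0,-0.008,0,0,0,0.04],[-0.02,0,-0.006,0,0,0,0.04],[-0.012,0,-0.004,0,0,0,0.04]])

```text
clock: 14.6
position: [469.8, 276.7, 126.8]
ee_rot: [-0.463, 0.545, -0.542, 0.442]
contact_force: [-0.3, 0.2, -1.7]
gripper_width: 42.8
```

>>> play_rows(series=[[-0.005,0,0,0,0,0,0.04],[0,0,0,0,0,0,0.04],[0,0,0,0,0,0,0.04]])

```text
clock: 14.9
position: [469.3, 282.4, 124.7]
ee_rot: [-0.465, 0.544, -0.541, 0.441]
contact_force: [0.0, 0.4, -1.8]
gripper_width: 42.3
```

```bash
python3 -c "
from h import *
show()
plan([477.5,282.5,70],-100,.04,6)"
```

```text
t 14.9 p [469.3 282.4 124.7] yaw -100.29 down [-0.0281 -0.0178 -0.9994] F [ 0.02  0.35 -1.78] T [ 0.051 -0.065 -0.018] w 42.3 q [ 0.83  0.37 -0.3  -0.01 -0.93  0.56]
[[-0.0005, 0.0091, 0.0016, 0.0041, -0.0009, 0.0037, 0.04],
[-0.0004, 0.0091, 0.0015, 0.0041, -0.0009, 0.0037, 0.04],
[-0.0004, 0.0091, 0.0015, 0.0041, -0.0009, 0.0037, 0.04],
[-0.0004, 0.0091, 0.0015, 0.0041, -0.0009, 0.0037, 0.04],
[-0.0003, 0.0091, 0.0014, 0.0041, -0.0009, 0.0037, 0.04],
[-0.0003, 0.0091, 0.0014, 0.0041, -0.0009, 0.0037, 0.04]]
```

>>> play_rows(series=[[0,0.005,0.002,0.006,-0.001,0.005,0.04],[0,0.009,0.002,0.006,-0.001,0.006,0.04],[0,0.009,0.002,0.006,-0.001,0.006,0.04],[0,0.009,0.001,0.005,0,0.004,0.04],[0,0.009,0,0,0,0,0.04],[0,0.005,0,0,0,0,0.04],[0,0,0,0,0,0,0.04],[0,0,0,0,0,0,0.04]])

```text
clock: 15.7
position: [477.0, 274.6, 76.0]
ee_rot: [0.452, -0.544, 0.544, -0.451]
contact_force: [-0.0, -0.9, -0.9]
gripper_width: 42.5
```

```bash
python3 -c "
from h import *
show()
plan([477.5,282.5,46],-100,.04,4)
T=grab('top','t7');S=grab('side','s7');s=cv2.imread('pics/s7.png')[190:265,330:430]
cv2.imwrite('pics/c7.png',cv2.resize(s,(800,600),interpolation=cv2.INTER_CUBIC))
print(proj(S,[[477.5,282.5,12]]),'crop',(proj(S,[[477.5,282.5,12]])-[330,190])*8)"
```

```text
t 15.7 p [477.  274.6  76. ] yaw -100.58 down [-5.e-04 -8.e-04 -1.e+00] F [-0.02 -0.88 -0.92] T [ 0.088  0.022 -0.031] w 42.5 q [ 0.82  0.42 -0.37  0.   -0.77  0.57]
[[-0.002, 0.0075, -0.0002, 0.0001, -0.0025, 0.0002, 0.04],
[-0.002, 0.0075, -0.0002, 0.0001, -0.0025, 0.0002, 0.04],
[-0.002, 0.0075, -0.0002, 0.0001, -0.0025, 0.0002, 0.04],
[-0.002, 0.0075, -0.0002, 0.0001, -0.0025, 0.0002, 0.04]]
[[380.3445042  232.02561395]] crop [[402.75603363 336.20491162]]
```

View pics/c7.png

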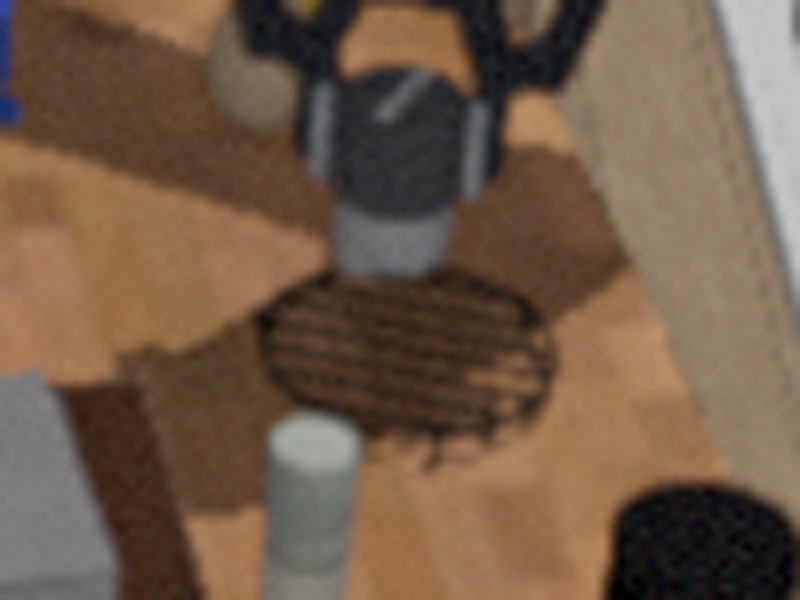

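```bash
python3 -c "
from h import *
S=get_image('side');p=np.array(read_state()['position'])
for z in (51,60,70,110): print(z,(proj(S,[[p[0],p[1],z]])-[330,190])*8)
g=cv2.cvtColor(S['color'],cv2.COLOR_RGB2GRAY).astype(int)
for r in (202,206,210,214,217,219,221,222): print(r,g[r,366:394].tolist())
"
```

```text
51 [[389.36352065 241.34909386]]
60 [[391.38193947 219.34810671]]
70 [[393.63935689 194.71275936]]
110 [[402.82642759  94.13271199]]
202 [88, 51, 39, 85, 101, 74, 51, 49, 43, 44, 48, 56, 80, 97, 90, 68, 49, 48, 41, 40, 46, 52, 51, 59, 56, 34, 31, 64]
206 [63, 38, 52, 95, 100, 70, 43, 46, 38, 44, 41, 50, 47, 48, 50, 53, 49, 46, 46, 47, 43, 47, 72, 98, 81, 45, 50, 100]
210 [71, 65, 81, 98, 84, 51, 47, 42, 48, 44, 46, 54, 51, 53, 51, 51, 50, 51, 48, 47, 40, 51, 90, 100, 70, 33, 39, 68]
214 [76, 75, 77, 78, 66, 64, 54, 44, 45, 46, 49, 43, 50, 47, 60, 46, 47, 52, 48, 46, 45, 61, 90, 89, 80, 73, 70, 74]
217 [74, 77, 69, 66, 70, 76, 87, 97, 99, 93, 90, 82, 81, 78, 76, 82, 80, 84, 92, 92, 85, 73, 71, 73, 71, 74, 76, 75]
219 [117, 116, 103, 93, 75, 80, 89, 98, 99, 107, 109, 114, 112, 114, 114, 113, 111, 107, 103, 97, 81, 73, 70, 72, 71, 78, 71, 69]
221 [123, 126, 123, 119, 94, 77, 90, 99, 102, 105, 101, 108, 115, 112, 115, 113, 108, 106, 101, 80, 74, 73, 69, 74, 75, 73, 72, 72]
222 [123, 125, 127, 120, 89, 67, 84, 99, 101, 102, 103, 103, 110, 108, 112, 112, 108, 100, 88, 74, 73, 64, 73, 77, 70, 70, 70, 68]
```

Die hangs upright (matches projected vertical), trivet centre at crop ~(406,345), as predicted. Shift +8 mm y and lower.

>>> play_rows(series=[[-0.003,0.003,0,0,0,0,0.04],[-0.003,0.005,0,0,0,0,0.04],[-0.002,0.006,0,0,0,0,0.04],[0,0.006,0,0,0,0,0.04],[0,0.005,0,0,0,0,0.04],[0,0.002,0,0,0,0,0.04],[0,0,0,0,0,0,0.04]])

```text
clock: 16.55
position: [478.7, 284.3, 47.1]
ee_rot: [0.452, -0.544, 0.544, -0.452]
contact_force: [0.8, -0.1, -0.6]
gripper_width: 42.9
```

```bash
python3 -c "
from h import *
show()
plan([477.5,283,40],-100,.04,2)"
```

```text
t 16.55 p [478.7 284.3  47.1] yaw -100.52 down [ 5.e-04  3.e-04 -1.e+00] F [ 0.76 -0.09 -0.61] T [0.001 0.016 0.019] w 42.9 q [ 0.83  0.47 -0.38  0.   -0.71  0.56]
[[0.0008, 0.0036, -0.0005, -0.0002, -0.0045, -0.0002, 0.04],
[0.0007, 0.0036, -0.0005, -0.0002, -0.0045, -0.0002, 0.04]]
```

>>> play_rows(series=[[0.001,0.003,-0.001,0,0,0,0.04],[0,0.002,0,0,0,0,0.04],[0,0.001,0,0,0,0,0.04]])

```text
clock: 16.85
position: [477.7, 283.4, 40.9]
ee_rot: [0.452, -0.544, 0.544, -0.452]
contact_force: [0.3, -0.4, -1.5]
gripper_width: 42.6
```

>>> play_rows(series=[[0,0.001,0,0,0,0,0.04],[0,0.001,0,0,0,0,0.04]])

```text
clock: 17.05
position: [477.8, 283.5, 39.0]
ee_rot: [0.451, -0.544, 0.544, -0.453]
contact_force: [-0.2, 0.1, -1.1]
gripper_width: 42.7
```

```bash
python3 -c "
from h import *
show()"
```

```text
t 17.05 p [477.8 283.5  39. ] yaw -100.53 down [ 0.0014  0.0011 -1.    ] F [-0.16  0.1  -1.1 ] T [ 0.013  0.026 -0.031] w 42.7 q [ 0.83  0.48 -0.4   0.   -0.69  0.56]
```

>>> play_rows(series=[[0,0.001,0,0,0,0,0.04],[0,0.001,0,0,0,0,0.04]])

```text
clock: 17.25
position: [477.9, 283.6, 37.0]
ee_rot: [0.451, -0.544, 0.544, -0.453]
contact_force: [-1.0, -0.5, -2.1]
gripper_width: 42.9
```

>>> play_rows(series=[[0,0.0007,0,0,0,0,0.04]])

```text
clock: 17.35
position: [477.9, 283.6, 36.3]
ee_rot: [0.451, -0.544, 0.544, -0.453]
contact_force: [-0.7, -0.5, -1.3]
gripper_width: 42.6
```

>>> play_rows(series=[[0,0.0007,0,0,0,0,0.04]])

```text
clock: 17.45
position: [478.1, 283.6, 35.9]
ee_rot: [0.451, -0.544, 0.544, -0.453]
contact_force: [-1.7, -0.7, 5.0]
gripper_width: 42.6
```

Touchdown felt (+5 N at z 35.9). Release.

>>> play_rows(series=[[0,0,0,0,0,0,0.044],[0,0,0,0,0,0,0.048],[0,0,0,0,0,0,0.055],[0,0,0,0,0,0,0.085],[0,0,0,0,0,0,0.085],[0,0,0,0,0,0,0.085]])

```text
clock: 18.05
position: [479.0, 284.5, 36.8]
ee_rot: [0.45, -0.543, 0.544, -0.454]
contact_force: [0.5, 0.2, -0.4]
gripper_width: 85.1
```

>>> play_rows(series=[[0,-0.005,0,0,0,0,0.085],[0,-0.015,0,0,0,0,0.085],[0,-0.025,0,0,0,0,0.085],[0,-0.03,0,0,0,0,0.085],[0,-0.03,0,0,0,0,0.085],[0,-0.02,0,0,0,0,0.085],[0,0,0,0,0,0,0.085]])

```text
clock: 18.75
position: [478.3, 283.6, 167.7]
ee_rot: [0.451, -0.543, 0.544, -0.454]
contact_force: [1.5, 0.6, -0.2]
gripper_width: 85.1
```

```bash
python3 -c "
from h import *
show()"
```

```text
t 18.75 p [478.3 283.6 167.7] yaw -100.47 down [ 0.0036  0.0015 -1.    ] F [ 1.51  0.55 -0.24] T [ 0.042 -0.006  0.028] w 85.1 q [ 0.83  0.32 -0.26  0.   -0.99  0.56]
```

>>> play_rows(series=[[0,-0.02,0,0,0,0,0.085],[0.01,-0.02,0,0,0,0,0.085],[0.03,-0.01,0,0,0,0,0.085],[0.04,0,0,0,0,0,0.085],[0.04,0,0,0,0,0,0.085],[0.04,0,0,0,0,0,0.085],[0.04,0,0,0,0,0,0.085],[0.04,0,0,0,0,0,0.085],[0.04,0,0,0,0,0,0.085],[0.04,0,0,0,0,0,0.085]])

```text
clock: 19.75
position: [414.4, -39.5, 212.6]
ee_rot: [-0.456, 0.543, -0.541, 0.453]
contact_force: [1.4, 0.6, 0.3]
gripper_width: 84.9
```

>>> play_rows(series=[[0.04,0,0,0,0,0,0.085],[0.04,0,0,0,0,0,0.085],[0.03,0,0,0,0,0,0.085],[0.015,0,0,0,0,0,0.085],[0,0,0,0,0,0,0.085],[0,0,0,0,0,0,0.085]])

```text
clock: 20.35
position: [385.7, -170.5, 208.5]
ee_rot: [-0.456, 0.547, -0.541, 0.449]
contact_force: [0.3, 0.5, -0.5]
gripper_width: 84.8
```

```bash
python3 -c "
from h import *
show()
T=grab('top','t8');S=grab('side','s8')
t=cv2.resize(cv2.imread('pics/t8.png')[160:220,220:285],None,fx=6,fy=6,interpolation=cv2.INTER_CUBIC)
s=cv2.resize(cv2.imread('pics/s8.png')[190:250,345:415],None,fx=5.5,fy=6,interpolation=cv2.INTER_CUBIC)
f=cv2.resize(np.hstack([cv2.imread('pics/t8.png')[:,190:460],cv2.imread('pics/s8.png')[:,150:450]]),(775,240*1))
f=cv2.resize(np.hstack([cv2.imread('pics/t8.png')[80:320,190:490],cv2.imread('pics/s8.png')[160:400,150:450]]),(775,240*1))
cv2.imwrite('pics/c8.png',np.vstack([np.hstack([t,s]),f])[:600])
c=(477.5,282.8)
print('px trivet top',proj(T,[[*c,12]]),proj(S,[[*c,12]]),'die top exp',proj(T,[[*c,71]]),proj(S,[[*c,71]]))"
```

```text
t 20.35 p [ 385.7 -170.5  208.5] yaw -100.49 down [-1.330e-02  1.000e-04 -9.999e-01] F [ 0.28  0.51 -0.54] T [ 0.019 -0.057  0.006] w 84.8 q [-0.03  0.06 -0.49  0.   -1.04  1.41]
px trivet top [[252.35935917 189.66742136]] [[380.45372238 232.02839475]] die top exp [[248.49026715 185.53831003]] [[382.16141607 214.19934878]]
```

View pics/c8.png

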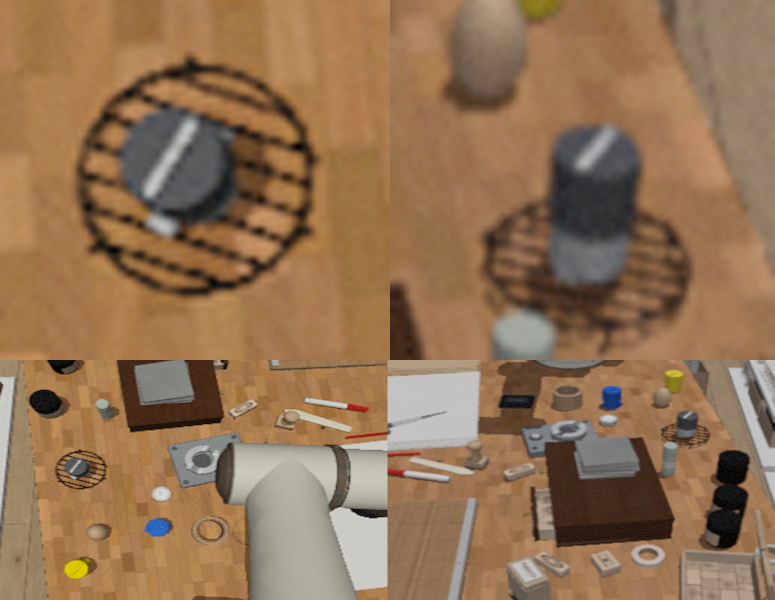

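```bash
python3 -c "
from h import *
print(job_done())"
```

```text
the job is handed in; nothing more can be done
None
```

The die is out of its mount and standing upright on the trivet, and the job is handed in at about 20 s of the 72 s allowed.

- **Stud:** I pressed it with the shut fingers until it bottomed at about 14 N. The side picture showed it sunk.
- **Turn:** I turned the die anticlockwise by feel. The moment rose from about 0.1 N m of drag to 0.37 N m after about 65° of turn, which I took as the stop. Over the last few degrees before that it drifted about 2 mm sideways with up to 3.5 N of side force, which looked like one lug touching first. I then eased back 1.4°, still within the slot.
- **Lift:** It came straight up with at most about 3.5 N on the wrist.
- **Placing:** I lowered it until I felt about 5 N, released it and backed off.

**Last checks:** The final top and side pictures show the die upright. It is within about 2 mm of the trivet's centre, which is roughly as fine as the camera can tell. No bystander looks moved, though I judged that by eye and the arm hides part of the top view. The gripper was clear of everything. No check failed.

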